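Clear the pump drive and hold its belt tensioner back

TASK

Use the green scraper block to sweep the four loose plastic vial seals along the white lane of the opened pump drive into its black catch trough, then stand the scraper back on its blue pad. After that push the sprung yellow tensioner arm back past its ratchet click with the gripper and keep holding it there so that a new belt can be fitted: the program finishes while the gripper is still holding the arm compressed. Leave the bottle, the vial and the spare pulley alone.

Things in the scene. Friction and masses are not known exactly. Their poses are not given: they have to be found in the camera images.
- drive: Opened pump drive, fixed, 237 (x) by 330 mm (y). Origin: its centre at bench level; all x, y here in mm in its own axes. Grey strip x -120 to -13, top 40 mm above the bench, carries the tensioner; also on it a fixed pulley (36 mm across, top 72 mm up, at x -95 y -140) and the pawl housing (34 mm square, top 60 mm up, at x -70 y 146).
- lane (a point): On the white lane's top, 40 mm above the bench, at the drive's x 50, y 105 mm: free room to set the scraper down behind the seals, which lie at y -40 to 70 mm. Drive's axes. The lane covers the drive's x -5 to 105, y -60 to 165 mm, level and open at the +y end, between two side lips (x -13 to -5 and 105 to 117 mm) rising 10 mm above it. Sweep towards -y.
- trough (a point): Centre of the black catch trough's floor, 6 mm above the bench, at the drive's x 50, y -107 mm; drive's axes. The trough adjoins the lane's end: x -5 to 105, y -155 to -60 mm, open on top, its floor 34 mm below the lane. Its end wall (y -165 to -155 mm) and side lips reach 50 mm above the bench.
- pivot (a point): The tensioner arm's vertical pivot axis, at the drive's x -70, y 50 mm, 40 mm above the bench; drive's axes. The arm runs 140 mm from here, 18 mm wide and low (top 64 mm above the bench), with a black idler roller 26 mm across, 60 mm from the pivot, top 84 mm above the bench.
- paddle (a point): Centre of the yellow upright paddle at the arm's end, 120 mm from the pivot axis, 82 mm above the bench. The paddle is 12 mm thick (own x), 50 mm long (own y, along the arm) and stands 54 to 110 mm above the bench. Its own -x face is the one to push; the space before both faces is free.
- tensioner (a joint): Arm angle, rad. 0: at rest, pointing to the drive's -y; grows counter-clockwise from above, the paddle moving to the drive's +x. Sprung back: 4 N at the paddle at 0, 12 N at the stop, up to 5 N more at the click. A red tooth passes the pawl from 0.24 to 0.48 (click 0.36); no latching: let go, it returns to 0. Fully past the click and clear of the pawl: above 0.50. Stop 0.72.
- pawl (a joint): Lift of the sprung pawl slider in m: 0 when clear of the tooth, about 0.0035 at the top of the click, 0 again once the arm is past it.
- scraper_grip (a point): Centre of the green scraper's upright grip rib, 53 mm above its underside, z up. Rib: 70 mm long (own x), 14 thick (own y), 28 to 78 mm above the underside. The block below it is 96 mm long (x), 24 thick (y), 28 high, with a black rubber foot; about 120 g. Its long face sweeps; it fits between the lane's lips with 7 mm to spare on each side.
- pad: Blue square pad fixed to the bench, 140 by 140 mm, 4 mm thick, on which the scraper stands at the start. Origin: centre of its underside.
- chip0_center (a point): Centre of the orange vial seal, a loose plastic disc 22 mm across and 8 mm thick, 10 g, lying on the lane.
- chip1_center (a point): Centre of the red vial seal, a loose plastic disc 22 mm across and 8 mm thick, 10 g, lying on the lane.
- chip2_center (a point): Centre of the blue vial seal, a loose plastic disc 22 mm across and 8 mm thick, 10 g, lying on the lane.
- chip3_center (a point): Centre of the green vial seal, a loose plastic disc 22 mm across and 8 mm thick, 10 g, lying on the lane.
- bottle: Bystander: green glass bottle, 60 mm across, 140 mm tall. Origin: centre of its underside.
- vial: Bystander: small vial with a blue cap, 40 mm across, 65 mm tall. Origin: centre of its underside.
- spare: Bystander: spare aluminium pulley, 44 mm across, 26 mm tall. Origin: centre of its underside.

How it is judged:
On the way, in this order (a step that is already met when the one before it is completed fails the run):
1. all four seals lie in the catch trough, the tensioner not yet pushed (height (world z) of each of chip0_center, chip1_center, chip2_center, chip3_center below 0.03 m and y of chip0_center in the frame of drive between -0.16 and -0.06 m and x of chip0_center in the frame of drive between -0.008 and 0.108 m and y of chip1_center in the frame of drive between -0.16 and -0.06 m and x of chip1_center in the frame of drive between -0.008 and 0.108 m and y of chip2_center in the frame of drive between -0.16 and -0.06 m and x of chip2_center in the frame of drive between -0.008 and 0.108 m and y of chip3_center in the frame of drive between -0.16 and -0.06 m and x of chip3_center in the frame of drive between -0.008 and 0.108 m and value of joint tensioner below 0.15 rad), for 0.2 s.
2. the scraper stands on its pad, let go, the tensioner not yet pushed (x of scraper_grip in the frame of pad between -0.06 and 0.06 m and y of scraper_grip in the frame of pad between -0.06 and 0.06 m and height (world z) of scraper_grip between 0.05 and 0.064 m and angle between scraper_grip's own z axis and vertical below 0.12 rad and contact force between the fingers and scraper below 0.1 N and value of joint tensioner below 0.15 rad), for 0.2 s.
3. the tensioner arm is pushed past its click (value of joint tensioner above 0.5 rad and contact force between the fingers and tensioner above 2 N), for 0.2 s.
At the end, for the whole second after the job is handed in: Four seals in the trough; scraper upright on its pad (centre within 60 mm of the pad's along each pad axis), let go; fingers hold the tensioner still above 0.50 rad, pawl dropped, pressing over 2 N; bottle, vial and spare pulley within 30 mm of their start (all of step 3 and height (world z) of each of chip0_center, chip1_center, chip2_center, chip3_center below 0.03 m and y of chip0_center in the frame of drive between -0.16 and -0.06 m and x of chip0_center in the frame of drive between -0.008 and 0.108 m and y of chip1_center in the frame of drive between -0.16 and -0.06 m and x of chip1_center in the frame of drive between -0.008 and 0.108 m and y of chip2_center in the frame of drive between -0.16 and -0.06 m and x of chip2_center in the frame of drive between -0.008 and 0.108 m and y of chip3_center in the frame of drive between -0.16 and -0.06 m and x of chip3_center in the frame of drive between -0.008 and 0.108 m and x of scraper_grip in the frame of pad between -0.06 and 0.06 m and y of scraper_grip in the frame of pad between -0.06 and 0.06 m and height (world z) of scraper_grip between 0.05 and 0.064 m and angle between scraper_grip's own z axis and vertical below 0.12 rad and contact force between the fingers and scraper below 0.1 N and value of joint pawl below 0.0015 m and velocity of joint tensioner between -0.1 and 0.1 rad/s and distance of each of bottle, vial, spare from where it was at the start of the episode below 0.03 m); the arm keeps its last pose, push and grip.
It fails at once if the bottle is knocked over or shifted by more than 30 mm (distance of bottle from where it was at the start of the episode above 0.03 m or angle between bottle's own z axis and vertical above 0.4 rad).
It fails at once if the vial is knocked over or shifted by more than 30 mm (distance of vial from where it was at the start of the episode above 0.03 m or angle between vial's own z axis and vertical above 0.4 rad).
It fails at once if the spare is knocked over or shifted by more than 30 mm (distance of spare from where it was at the start of the episode above 0.03 m or angle between spare's own z axis and vertical above 0.4 rad).
It also fails if it takes over 64 s, if anything falls off the work surface, if the arm or the gripper's body presses on something with over 40 N, if the wrist force passes 120 N, or if a joint passes its speed limit or range.

ROBOT

A 7-joint arm with a two-finger parallel gripper is mounted at the origin on the work surface. World frame = base frame: x ahead of the robot, y to its left, z up, the work surface at z = 0. Lengths are in m, angles in rad, forces in N, time in s.
With the tool pointing down it reaches from about 0.4 to 0.85 m from the base axis. Payload 4.5 kg.
Tool frame: the origin (TCP) lies midway between the tips of the shut fingers; the grasp point (between the pads) lies 19 mm behind it; z points along the fingers, y is the direction in which the jaws open and shut (so a half turn about z gives the same grasp; the last joint's range is limited). The gripper opens to 88 mm and grips with 3 to 60 N. Pads are 18 mm wide; open, the fingers measure 123 mm over their backs; the gripper's body (75 mm by 187 mm) begins 45 mm behind the grasp point.
Start: joints at [1.225, 0.689, -0.195, 1.565, 0.157, 0.902, -0.215], TCP at [0.232, -0.58, 0.239] pointing down, gripper open.
Joint ranges: [-3.01, 3.01], [-0.46, 2.08], [-1.47, 1.51], [0.13, 2.56], [-1, 4.14], [0.04, 2.09], [-2.66, 2.66]. Speed limits (rad/s): [2.57, 2.57, 3.14, 3.14, 3.14, 3.14, 3.14].

INTERFACE

Orientations are given as a unit quaternion [x, y, z, w].
In Python, from plant import r, viewer gives the robot as it stands.
- The arm moves only by the tool play_rows, never from a script. Its argument "commands" is a list of rows, each an object with "delta_rot": the turn, a rotation vector about the tool's x, y, z normalised to -1 to 1, where 1 is pi rad, a list of three; "travel": the shift along the tool's x, y, z normalised to -1 to 1, where 1 is 15 cm, a list of three; "gripper": the opening, from -1 (shut) to 1 (fully open). In form: [{"delta_rot": [wx, wy, wz], "travel": [x, y, z], "gripper": gripper}, ...]. A call has 1 to 12 rows; each row is the pose to reach, as a shift and turn from the pose commanded when the call began, along the tool's axes at that moment, turning the shorter way round; what a row does not reach only later rows make up. A row lasts 1/8 s, in which the tool goes at most 62.5 mm and 10.7 degrees, less where a joint would pass 70% of its speed; a pose out of reach is approached as far as the arm can. A call with a number of a shift or a turn outside -1 to 1 is refused whole. A call with a gripper value outside its range is refused whole. The fingers move at their own pace and stop on an object; "force" is the grip in N (left out, the last holds). Time passes only in rows, so rows that repeat a pose let the fingers close. It gives the time, the measured TCP pose, the force and the opening at its end, in the units of the state.
- r.get_state(): the state, without advancing time (a new reading comes with each control period).
- viewer.snapshot(name): name is "scene" or "top"; returns a dict with "color" (400x640x3 uint8, red, green, blue), "z_map" (400x640 float32, m along the optical axis (not along the pixel's ray), 0 where there is no reading), "fx", "fy", "cx", "cy" (pixels), "origin" and "attitude" of the camera in the world. Camera axes: x right, y up, looking along -z (the intrinsics and any distortion apply to the point x, -y, -z); pixel columns grow to the right and rows downward; lengths in m; the calibration is good to about 2 mm. A picture is of the moment at which its call begins.
- r.finish_job(): hands the job in, once; it reports no verdict.
Trained networks look in the newest picture that a camera, given by its name, has taken for a name from the list of things; names that differ only in an ending like _2 or _b are one class to them, and where a whole thing is asked for, a point or a joint stands for the part that bears it (a point fixed in the world has none). Each returns a list of dicts, best first, with "conf" (0 to 1); they miss things now and then, are a little off and sometimes report something else, mostly with a low value. They report only what shows in the picture. A call takes as long as a camera call.
- viewer.outline_of(camera, label): "pixels" (400x640 bool, what is visible of it) and "at" ([column, row] in pixels, amid what is visible of it).
- viewer.pinpoint(camera, label): "at" ([column, row] in pixels: a listed point, or the origin of a listed thing).
The state is a dict: "clock": time; "q": joint angles; "qd": joint speeds; "joint_torque": joint torques, N m; "tool_pos": TCP position; "eef_rot": TCP orientation; "contact_force": force on the tool from outside, world axes, zero at the start; "moment": the same for the moment, N m; "opening": opening from 0.0 (shut) to 1.0 (fully open).
Only numpy, scipy, OpenCV 4.12 (cv2) and the standard library are available. Lean on these libraries where they do the work, as an engineer would, in place of code of your own. Each camera call takes 0.05 s, during which the arm holds its last target. There are 200 camera calls.

## Working session

There is one attempt and no reset: what is moved stays moved. The work goes in short steps, Python scripts to look and compute and a tool call to move; the robot and the scene stay as the last step left them, time stands still between calls to the robot, and variables do not carry over. Pictures are saved under pics/ and viewed, about 8 in all and at most 12, crops included, and the job is handed in when it is done.

Besides the shell and the picture viewer there is one more tool, called after "Request:" as name([rows], argument=value, ...), one row to a line, values as JSON. play_rows: Moves the arm, as the interface text tells. Its arguments: {"type":"object","properties":{"commands":{"type":"array","items":{"type":"object","properties":{"delta_rot":{"type":"array","items":{"type":"number","minimum":-1,"maximum":1}},"travel":{"type":"array","items":{"type":"number","minimum":-1,"maximum":1}},"gripper":{"type":"number"}}}},"force":{"type":"number"}},"required":["commands"]}

```bash
mkdir -p pics; cat > h.py <<'E'
import numpy as np, cv2
from scipy.spatial.transform import Rotation as R
from plant import r, viewer
def rot(a):
    a=np.array(a,float)
    return a if a.shape==(3,3) else R.from_quat(a).as_matrix()
def world(s,u,v,z=None,depth=None):
    d=np.array([(u-s["cx"])/s["fx"],-(v-s["cy"])/s["fy"],-1.0]); d=rot(s["attitude"])@d; o=np.array(s["origin"])
    if depth is None: depth=(z-o[2])/d[2]
    return o+depth*d
def cloud(s):
    v,u=np.mgrid[0:400,0:640]; Z=s["z_map"]
    d=np.stack([(u-s["cx"])/s["fx"],-(v-s["cy"])/s["fy"],-np.ones_like(Z)],-1)*Z[...,None]
    return d@rot(s["attitude"]).T+np.array(s["origin"])
def save(s,n): cv2.imwrite(f"pics/{n}.png",cv2.cvtColor(s["color"],cv2.COLOR_RGB2BGR))
E
python3 - <<'E'
from h import *
print(r.get_state())
H=dict(drive=0,lane=.04,trough=.006,pivot=.04,paddle=.082,scraper_grip=.057,pad=0,chip0_center=.044,chip1_center=.044,chip2_center=.044,chip3_center=.044,bottle=0,vial=0,spare=0)
for c in("top","scene"):
    s=viewer.snapshot(c); save(s,c+"0"); print(c,s["origin"],s["attitude"],s["fx"],s.keys())
    for n,z in H.items():
        for p in viewer.pinpoint(c,n)[:2]:
            print(n,round(p["conf"],2),np.round(p["at"]),np.round(world(s,*p["at"],z=z),4))
E
```

```text
{'clock': 0.0, 'q': array([ 1.22480821,  0.69000977, -0.19452863,  1.56634163,  0.15728035,
        0.90249461, -0.21510506]), 'qd': array([-0.00038869,  0.00017156,  0.00012483, -0.00074704,  0.00120401,
        0.00086436, -0.00092804]), 'joint_torque': array([-2.71467088e-04, -5.27571952e+01, -1.26666360e+00, -1.53431064e+01,
       -5.26002282e-02,  6.41433435e-03,  1.68581464e-04]), 'tool_pos': array([ 0.23143252, -0.57988726,  0.23789495]), 'eef_rot': array([ 9.82016433e-01,  1.88793159e-01, -2.28338642e-04, -9.03040718e-04]), 'contact_force': array([ 0.0690155 , -0.28176835, -0.09574713]), 'moment': array([0.01145236, 0.01483977, 0.06160075]), 'opening': 1.0035111202213722}
top [ 0.49070417 -0.06735983  0.95387944] [-0.0544217   0.04866176  0.71430607 -0.6960152 ] 372.302837104953 dict_keys(['color', 'z_map', 'fx', 'fy', 'cx', 'cy', 'origin', 'attitude'])
drive 0.83 [277. 236.] [0.5483 0.0454 0.    ]
drive 0.7 [315. 204.] [ 0.6292 -0.053   0.    ]
lane 0.67 [227. 221.] [0.5878 0.1632 0.04  ]
trough 0.63 [311. 204.] [ 0.6281 -0.0439  0.006 ]
pivot 0.73 [260. 267.] [0.4724 0.081
[... 1245 characters left out ...]
e 0.82 [370. 175.] [ 0.5041 -0.0469  0.082 ]
scraper_grip 0.7 [278. 143.] [ 0.5511 -0.2767  0.057 ]
scraper_grip 0.18 [384. 235.] [0.5889 0.0548 0.057 ]
pad 0.93 [282. 156.] [ 0.5388 -0.2825  0.    ]
pad 0.52 [382. 236.] [0.5607 0.0399 0.    ]
chip0_center 0.62 [382. 235.] [0.584  0.0489 0.044 ]
chip1_center 0.7 [385. 234.] [0.5777 0.0524 0.044 ]
chip1_center 0.52 [374. 257.] [0.6335 0.0665 0.044 ]
chip2_center 0.55 [409. 249.] [0.5742 0.1068 0.044 ]
chip3_center 0.66 [400. 262.] [0.6091 0.109  0.044 ]
bottle 0.59 [218. 203.] [ 0.7365 -0.2835  0.    ]
vial 0.72 [197. 174.] [ 0.7151 -0.3896  0.    ]
spare 0.84 [237. 242.] [ 0.7747 -0.1748  0.    ]
spare 0.28 [410. 249.] [0.546  0.0995 0.    ]
```

View pics/top0.png

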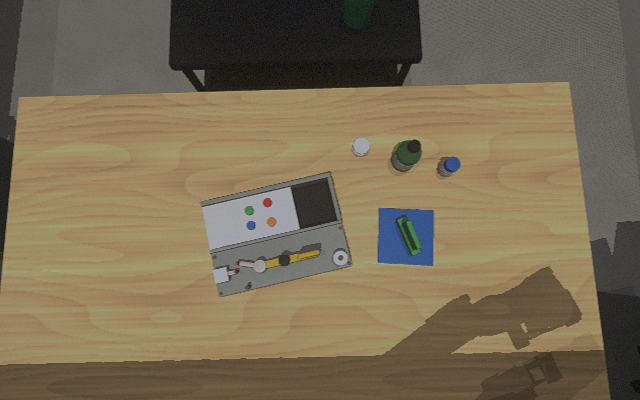

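```bash
python3 - <<'E'
from h import *
from scipy.optimize import least_squares
for c in("top","scene"):
    s=viewer.snapshot(c); P=cloud(s); ok=s["z_map"]>0
    def rect(M,n):
        p=P[M][:,:2].astype(np.float32)
        if len(p)<10: print(n,"few");return
        (cx,cy),(w,h),a=cv2.minAreaRect(p); print(c,n,len(p),np.round([cx,cy,w,h,a],3),"z",np.round(np.percentile(P[M][:,2],[5,50,95]),3))
    for n in("drive","scraper_grip","pad","paddle"):
        L=viewer.outline_of(c,n)
        if not L: continue
        M=L[0]["pixels"]&ok
        if n=="scraper_grip":
            rect(M&(P[...,2]>.07),"rib top"); rect(M&(P[...,2]>.026)&(P[...,2]<.036),"block")
        elif n=="paddle": rect(M&(P[...,2]>.1),n); rect(M&(P[...,2]>.055)&(P[...,2]<.068),"arm")
        elif n=="pad": rect(M&(P[...,2]<.01),n)
        else:
            rect(M&(P[...,2]>.034)&(P[...,2]<.056),n)
E
```

```text
top rib top 192 [ 5.4100e-01 -2.8200e-01  6.9000e-02  1.5000e-02  2.0662e+01] z [0.073 0.081 0.083]
top block 177 [ 0.54  -0.282  0.095  0.024 19.785] z [0.027 0.031 0.034]
top pad 2320 [ 0.541 -0.28   0.139  0.139 85.578] z [0.001 0.003 0.006]
top paddle 111 [ 0.501 -0.035  0.012  0.048 10.953] z [0.106 0.109 0.112]
top arm 415 [0.484 0.041 0.034 0.193 7.037] z [0.056 0.064 0.067]
scene drive 12553 [ 0.554  0.044  0.24   0.33  11.791] z [0.039 0.041 0.051]
scene rib top 169 [ 5.4400e-01 -2.8300e-01  6.6000e-02  1.4000e-02  1.9848e+01] z [0.072 0.082 0.084]
scene block 167 [ 0.541 -0.283  0.098  0.024 18.657] z [0.028 0.032 0.035]
scene pad 1770 [ 0.542 -0.283  0.143  0.141 85.401] z [0.003 0.005 0.007]
scene paddle 176 [ 0.502 -0.038  0.013  0.049 11.568] z [0.101 0.109 0.112]
scene arm 653 [0.486 0.036 0.033 0.2   7.36 ] z [0.056 0.064 0.067]
```

The top view shows the drive at px (277,236), turned about 11.5°. The seals are on the lane at px (250–272, 203–227). The scraper is on its pad at (409,237), and the bottle, vial and spare are well clear at the top right. I'll move above the scraper.

Request:
play_rows([
  {"delta_rot":[0,0,0.01],"travel":[0.88,-0.36,0.17],"gripper":1},
  {"delta_rot":[0,0,0.01],"travel":[0.88,-0.36,0.17],"gripper":1},
  {"delta_rot":[0,0,0.01],"travel":[0.88,-0.36,0.17],"gripper":1},
  {"delta_rot":[0,0,0.01],"travel":[0.88,-0.36,0.17],"gripper":1},
  {"delta_rot":[0,0,0.01],"travel":[0.88,-0.36,0.17],"gripper":1},
], force=30)

```text
clock: 2.62
tool_pos: [0.3323, -0.4835, 0.2135]
eef_rot: [0.985, 0.172, -0.001, 0.001]
contact_force: [-0.1, -0.6, -0.1]
opening: 0.997
```

```bash
cat > go.py <<'E'
import sys
from h import *
# go.py x y z yaw_deg [D]: remaining move to the target, tool pointing down; with D: x y in drive frame (mm)
D0=np.array([.555,.045]); DY=np.deg2rad(11.5)
x,y,z,yaw=map(float,sys.argv[1:5])
if len(sys.argv)>5:
    c,s_=np.cos(DY),np.sin(DY); x,y=D0+np.array([[c,-s_],[s_,c]])@np.array([x,y])/1000; yaw+=np.degrees(DY)
st=r.get_state(); M=rot(st["eef_rot"])
t=M.T@(np.array([x,y,z])-st["tool_pos"])/.15
T=R.from_euler("z",yaw,degrees=True).as_matrix()@np.diag([1,-1,-1.])
w=R.from_matrix(M.T@T).as_rotvec()/np.pi
print("target",np.round([x,y,z],4),"travel",np.round(t,3),"rot",np.round(w,4),"pos",np.round(st["tool_pos"],4),"F",np.round(st["contact_force"],1),"open",round(st["opening"],3),"t",round(st["clock"],2))
E
python3 go.py .541 -.282 .15 20.2
```

```text
target [ 0.541 -0.282  0.15 ] travel [ 1.764 -0.794  0.419] rot [ 0.0005  0.0006 -0.0024] pos [ 0.3323 -0.4835  0.2135] F [-0.1 -0.6 -0.1] open 0.997 t 2.62
```

Request:
play_rows([
  {"delta_rot":[0,0,-0.002],"travel":[0.88,-0.4,0.21],"gripper":1},
  {"delta_rot":[0,0,-0.002],"travel":[0.88,-0.4,0.21],"gripper":1},
  {"delta_rot":[0,0,-0.002],"travel":[0.88,-0.4,0.21],"gripper":1},
  {"delta_rot":[0,0,-0.002],"travel":[0.88,-0.4,0.21],"gripper":1},
  {"delta_rot":[0,0,-0.002],"travel":[0.88,-0.4,0.21],"gripper":1},
])

```text
clock: 3.25
tool_pos: [0.4357, -0.383, 0.1821]
eef_rot: [0.985, 0.174, -0.001, 0.001]
contact_force: [0.2, -0.7, 0.8]
opening: 1.002
```

Request:
play_rows([
  {"delta_rot":[0,0,0],"travel":[0.88,-0.4,0.21],"gripper":1},
  {"delta_rot":[0,0,0],"travel":[0.88,-0.4,0.21],"gripper":1},
  {"delta_rot":[0,0,0],"travel":[0.88,-0.4,0.21],"gripper":1},
  {"delta_rot":[0,0,0],"travel":[0.88,-0.4,0.21],"gripper":1},
  {"delta_rot":[0,0,0],"travel":[0.88,-0.4,0.21],"gripper":1},
  {"delta_rot":[0,0,0],"travel":[0.88,-0.4,0.21],"gripper":1},
])

```text
clock: 4.0
tool_pos: [0.5392, -0.2807, 0.1507]
eef_rot: [0.985, 0.174, -0.0, 0.001]
contact_force: [0.1, -0.0, 0.4]
opening: 1.001
```

```bash
python3 go.py .541 -.282 .040 20.2
```

```text
target [ 0.541 -0.282  0.04 ] travel [0.009 0.011 0.738] rot [ 0.0005  0.0003 -0.0006] pos [ 0.5392 -0.2807  0.1507] F [ 0.1 -0.   0.4] open 1.001 t 4.0
```

Descend, then close.

Request:
play_rows([
  {"delta_rot":[0,0,0],"travel":[0.01,0.01,0.35],"gripper":1},
  {"delta_rot":[0,0,0],"travel":[0.01,0.01,0.6],"gripper":1},
  {"delta_rot":[0,0,0],"travel":[0.01,0.01,0.74],"gripper":1},
  {"delta_rot":[0,0,0],"travel":[0.01,0.01,0.74],"gripper":1},
  {"delta_rot":[0,0,0],"travel":[0.01,0.01,0.74],"gripper":-1},
  {"delta_rot":[0,0,0],"travel":[0.01,0.01,0.74],"gripper":-1},
  {"delta_rot":[0,0,0],"travel":[0.01,0.01,0.74],"gripper":-1},
  {"delta_rot":[0,0,0],"travel":[0.01,0.01,0.74],"gripper":-1},
  {"delta_rot":[0,0,0],"travel":[0.01,0.01,0.74],"gripper":-1},
  {"delta_rot":[0,0,0],"travel":[0.01,0.01,0.74],"gripper":-1},
], force=35)

```text
clock: 5.25
tool_pos: [0.5427, -0.2787, 0.0392]
eef_rot: [0.984, 0.176, -0.0, 0.0]
contact_force: [0.4, -0.5, 1.3]
opening: 0.344
```

Request:
play_rows([
  {"delta_rot":[0,0,0],"travel":[0,0,0],"gripper":-1},
  {"delta_rot":[0,0,0],"travel":[0,0,0],"gripper":-1},
  {"delta_rot":[0,0,0],"travel":[0,0,0],"gripper":-1},
  {"delta_rot":[0,0,0],"travel":[0,0,0],"gripper":-1},
  {"delta_rot":[0,0,0],"travel":[0,0,0],"gripper":-1},
])

```text
clock: 5.88
tool_pos: [0.5428, -0.2788, 0.0392]
eef_rot: [0.984, 0.176, 0.0, 0.0]
contact_force: [-0.2, -0.5, -0.8]
opening: 0.155
```

```bash
python3 go.py .541 -.282 .19 11.5; python3 go.py 50 120 .19 0 D; python3 - <<'E'
from h import *
# refine the drive's lane: white region in both cameras' clouds
for c in("top","scene"):
    s=viewer.snapshot(c);P=cloud(s);C=s["color"].astype(int)
    M=(C.min(-1)>120)&(C.max(-1)-C.min(-1)<40)&(P[...,2]>.03)&(P[...,2]<.046)&(abs(P[...,0]-.6)<.15)&(abs(P[...,1]-.1)<.2)
    M=cv2.morphologyEx(M.astype(np.uint8),cv2.MORPH_OPEN,np.ones((3,3),np.uint8))
    n,l,st,_=cv2.connectedComponentsWithStats(M); k=1+st[1:,4].argmax(); m=l==k
    q=P[m]; print(c,m.sum(),cv2.minAreaRect(q[:,:2].astype(np.float32)),np.percentile(q[:,2],[5,50,95]),C[m].mean(0))
E
```

```text
target [ 0.541 -0.282  0.19 ] travel [-0.019  0.016 -1.005] rot [ 0.    -0.     0.049] pos [ 0.5428 -0.2788  0.0392] F [-0.2 -0.5 -0.8] open 0.155 t 5.88
target [0.5801 0.1726 0.19  ] travel [ 1.278 -2.735 -1.006] rot [ 0.    -0.     0.049] pos [ 0.5428 -0.2788  0.0392] F [-0.2 -0.5 -0.8] open 0.155 t 5.88
top 3643 ((0.5944069027900696, 0.10832934826612473), (0.10863981395959854, 0.22531285881996155), 11.347301483154297) [0.03683635 0.03953567 0.0421499 ] [187.55531156 189.63107329 195.29920395]
scene 5264 ((0.5912609100341797, 0.1047448217868805), (0.10779644548892975, 0.22563816606998444), 11.890631675720215) [0.03859164 0.04043765 0.04228879] [177.88468845 182.2218845  184.88791793]
```

Request:
play_rows([
  {"delta_rot":[0,0,0],"travel":[0,0,-0.3],"gripper":-1},
  {"delta_rot":[0,0,0],"travel":[0,0,-0.7],"gripper":-1},
  {"delta_rot":[0,0,0.049],"travel":[0,0,-1.0],"gripper":-1},
  {"delta_rot":[0,0,0.049],"travel":[0,0,-1.0],"gripper":-1},
  {"delta_rot":[0,0,0.049],"travel":[0,0,-1.0],"gripper":-1},
])

```text
clock: 6.6
tool_pos: [0.5418, -0.2781, 0.1883]
eef_rot: [0.995, 0.101, -0.001, -0.001]
contact_force: [-0.8, 1.3, -1.8]
opening: 0.151
```

```bash
sed -i 's/D0=.*;/D0=np.array([.5545,.045]);/; s/11\.5)$/11.6)/' go.py; python3 go.py 50 125 .19 0 D
```

```text
target [0.5783 0.1775 0.19  ] travel [ 0.848 -2.926 -0.009] rot [-0.0004  0.0006 -0.0001] pos [ 0.5418 -0.2781  0.1883] F [-0.8  1.3 -1.8] open 0.151 t 6.6
```

Request:
play_rows([
  {"travel":[0.28,-0.975,0],"delta_rot":[0,0,0],"gripper":-1},
  {"travel":[0.28,-0.975,0],"delta_rot":[0,0,0],"gripper":-1},
  {"travel":[0.28,-0.975,0],"delta_rot":[0,0,0],"gripper":-1},
  {"travel":[0.28,-0.975,0],"delta_rot":[0,0,0],"gripper":-1},
  {"travel":[0.28,-0.975,0],"delta_rot":[0,0,0],"gripper":-1},
])

```text
clock: 7.22
tool_pos: [0.5537, -0.1286, 0.188]
eef_rot: [0.995, 0.1, -0.001, 0.0]
contact_force: [0.2, -0.7, -1.0]
opening: 0.156
```

Request:
play_rows([
  {"travel":[0.28,-0.975,0],"delta_rot":[0,0,0],"gripper":-1},
  {"travel":[0.28,-0.975,0],"delta_rot":[0,0,0],"gripper":-1},
  {"travel":[0.28,-0.975,0],"delta_rot":[0,0,0],"gripper":-1},
  {"travel":[0.28,-0.975,0],"delta_rot":[0,0,0],"gripper":-1},
  {"travel":[0.28,-0.975,0],"delta_rot":[0,0,0],"gripper":-1},
])

```text
clock: 7.85
tool_pos: [0.5666, 0.0214, 0.1889]
eef_rot: [0.995, 0.098, -0.001, 0.001]
contact_force: [0.1, -0.2, -2.4]
opening: 0.153
```

Request:
play_rows([
  {"travel":[0.28,-0.975,0],"delta_rot":[0,0,0],"gripper":-1},
  {"travel":[0.28,-0.975,0],"delta_rot":[0,0,0],"gripper":-1},
  {"travel":[0.28,-0.975,0],"delta_rot":[0,0,0],"gripper":-1},
  {"travel":[0.28,-0.975,0],"delta_rot":[0,0,0],"gripper":-1},
  {"travel":[0.28,-0.975,0],"delta_rot":[0,0,0],"gripper":-1},
  {"travel":[0.28,-0.975,0],"delta_rot":[0,0,0],"gripper":-1},
])

```text
clock: 8.6
tool_pos: [0.5792, 0.1731, 0.1892]
eef_rot: [0.995, 0.098, -0.0, 0.001]
contact_force: [-0.7, 0.7, -1.3]
opening: 0.155
```

```bash
python3 go.py 50 125 .10 0 D; python3 - <<'E'
from h import *
s=viewer.snapshot("scene"); save(s,"s1"); P=cloud(s); C=s["color"].astype(int); t=r.get_state()["tool_pos"]
L=viewer.outline_of("scene","scraper_grip"); print(len(L),L and L[0]["conf"])
if L:
    m=L[0]["pixels"]&(s["z_map"]>0); q=P[m]-t; print(m.sum(),np.percentile(q,[2,50,98],0).round(4))
    b=q[(q[:,2]>-.045)&(q[:,2]<-.0)]; a=np.deg2rad(11.6); ex=np.array([np.cos(a),np.sin(a)]); ey=np.array([-ex[1],ex[0]])
    print("x ext",np.percentile(b[:,:2]@ex,[1,99]),"y",np.percentile(b[:,:2]@ey,[1,99]), cv2.minAreaRect(b[:,:2].astype(np.float32)))
im=cv2.imread("pics/s1.png"); cv2.imwrite("pics/s1c.png",cv2.resize(im[120:370,280:600],None,fx=2,fy=2))
E
```

```text
target [0.5783 0.1775 0.1   ] travel [ 0.001 -0.031  0.595] rot [ 0.0006  0.0001 -0.0019] pos [0.5792 0.1731 0.1892] F [-0.7  0.7 -1.3] open 0.155 t 8.6
2 0.83
821 [[-0.0242 -0.0115 -0.0333]
 [ 0.0299  0.0026  0.0023]
 [ 0.045   0.0161  0.044 ]]
x ext [0.00449227 0.04473532] y [-0.01371482  0.00996634] ((0.02324824221432209, 0.0030175643041729927), (0.04370579868555069, 0.02403268963098526), 11.405461311340332)
```

View pics/s1c.png

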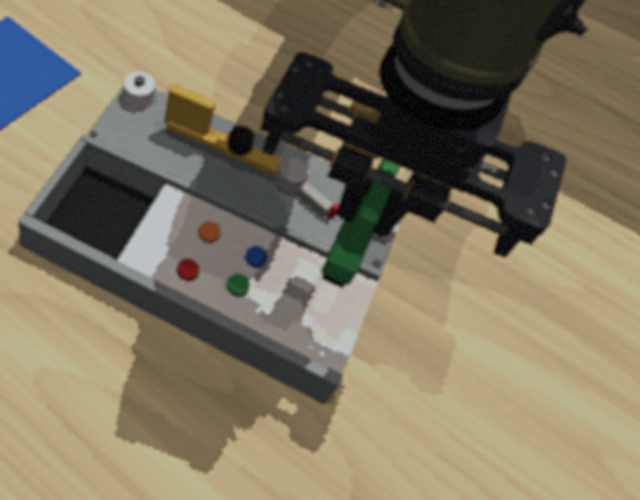

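The crop shows the scraper held level along the drive's x. The seals are at crop px (188–256, 231–285), ahead of it. Its far end puts the scraper centre about 3 mm behind the TCP, so I'll use local x 53.

```bash
python3 go.py 53 122 .0775 0 D
```

```text
target [0.5819 0.1752 0.0775] travel [ 0.02  -0.002  0.745] rot [ 0.0003  0.0001 -0.0014] pos [0.579  0.1743 0.1893] F [ 0.   0.  -1.8] open 0.158 t 8.7
```

Request:
play_rows([
  {"travel":[0.02,0,0.3],"delta_rot":[0,0,-0.001],"gripper":-1},
  {"travel":[0.02,0,0.5],"delta_rot":[0,0,-0.001],"gripper":-1},
  {"travel":[0.02,0,0.65],"delta_rot":[0,0,-0.001],"gripper":-1},
  {"travel":[0.02,0,0.7],"delta_rot":[0,0,-0.001],"gripper":-1},
  {"travel":[0.02,0,0.74],"delta_rot":[0,0,-0.001],"gripper":-1},
  {"travel":[0.02,0,0.74],"delta_rot":[0,0,-0.001],"gripper":-1},
])

```text
clock: 9.45
tool_pos: [0.582, 0.1769, 0.0786]
eef_rot: [0.995, 0.102, 0.0, 0.0]
contact_force: [0.2, 0.3, -1.6]
opening: 0.155
```

```bash
python3 go.py 53 122 .0765 0 D;python3 go.py 53 -65 .0765 0 D; python3 - <<'E'
from h import *
s=viewer.snapshot("scene"); save(s,"s2")
im=cv2.imread("pics/s2.png"); cv2.imwrite("pics/s2c.png",cv2.resize(im[150:350,330:530],None,fx=3,fy=3))
E
```

```text
target [0.5819 0.1752 0.0765] travel [-0.003  0.011  0.014] rot [ 0.     -0.0002  0.0004] pos [0.582  0.1769 0.0786] F [ 0.2  0.3 -1.6] open 0.155 t 9.45
target [ 0.6195 -0.008   0.0765] travel [-0.005  1.258  0.014] rot [ 0.     -0.0002  0.0004] pos [0.582  0.1769 0.0786] F [ 0.2  0.3 -1.6] open 0.155 t 9.45
```

View pics/s2c.png

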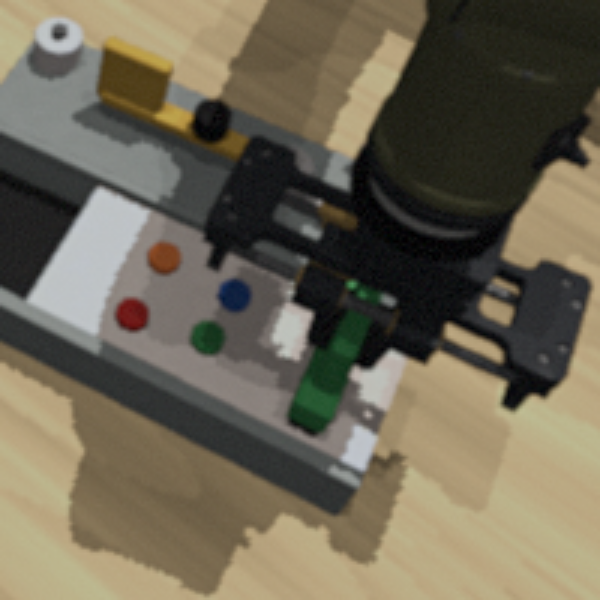

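The scraper (crop px 300–360, 310–430) sits between the lips just above the lane. All four seals are ahead of it. I'll sweep.

Request:
play_rows([
  {"travel":[0,0.08,0.012],"delta_rot":[0,0,0],"gripper":-1},
  {"travel":[0,0.16,0.012],"delta_rot":[0,0,0],"gripper":-1},
  {"travel":[0,0.24,0.012],"delta_rot":[0,0,0],"gripper":-1},
  {"travel":[0,0.32,0.012],"delta_rot":[0,0,0],"gripper":-1},
  {"travel":[0,0.4,0.012],"delta_rot":[0,0,0],"gripper":-1},
  {"travel":[0,0.48,0.012],"delta_rot":[0,0,0],"gripper":-1},
  {"travel":[0,0.56,0.012],"delta_rot":[0,0,0],"gripper":-1},
  {"travel":[0,0.64,0.012],"delta_rot":[0,0,0],"gripper":-1},
  {"travel":[0,0.72,0.012],"delta_rot":[0,0,0],"gripper":-1},
  {"travel":[0,0.8,0.012],"delta_rot":[0,0,0],"gripper":-1},
  {"travel":[0,0.88,0.012],"delta_rot":[0,0,0],"gripper":-1},
])

```text
clock: 10.88
tool_pos: [0.6086, 0.0469, 0.0764]
eef_rot: [0.995, 0.102, -0.0, 0.0]
contact_force: [-0.8, 0.5, -1.0]
opening: 0.157
```

```bash
python3 go.py 53 -70 .0765 0 D
```

```text
target [ 0.6205 -0.0129  0.0765] travel [-0.003  0.406 -0.001] rot [0.     0.     0.0004] pos [0.6086 0.0469 0.0764] F [-0.8  0.5 -1. ] open 0.157 t 10.88
```

Request:
play_rows([
  {"travel":[0,0.08,0],"delta_rot":[0,0,0],"gripper":-1},
  {"travel":[0,0.16,0],"delta_rot":[0,0,0],"gripper":-1},
  {"travel":[0,0.24,0],"delta_rot":[0,0,0],"gripper":-1},
  {"travel":[0,0.32,0],"delta_rot":[0,0,0],"gripper":-1},
  {"travel":[0,0.4,0],"delta_rot":[0,0,0],"gripper":-1},
  {"travel":[0,0.4,0],"delta_rot":[0,0,0],"gripper":-1},
  {"travel":[0,0.4,0],"delta_rot":[0,0,0],"gripper":-1},
  {"travel":[0,0.4,-0.3],"delta_rot":[0,0,0],"gripper":-1},
  {"travel":[0,0.4,-0.7],"delta_rot":[0,0,0],"gripper":-1},
  {"travel":[0,0.4,-0.75],"delta_rot":[0,0,0],"gripper":-1},
  {"travel":[0,0.4,-0.75],"delta_rot":[0,0,0],"gripper":-1},
])

```text
clock: 12.25
tool_pos: [0.6203, -0.0103, 0.1891]
eef_rot: [0.995, 0.102, 0.0, -0.0]
contact_force: [-0.4, -1.2, -2.2]
opening: 0.155
```

```bash
python3 go.py .5425 -.283 .19 11.6; python3 - <<'E'
from h import *
s=viewer.snapshot("scene"); t=viewer.snapshot("top"); save(s,"s3"); save(t,"t3")
a=cv2.imread("pics/s3.png")[150:350,270:470]; b=cv2.imread("pics/t3.png")[150:350,220:420]
cv2.imwrite("pics/c3.png",cv2.resize(np.hstack([a,b]),None,fx=2,fy=2))
E
```

```text
target [ 0.5425 -0.283   0.19  ] travel [-0.878  1.674 -0.007] rot [-0.0001 -0.0001  0.0008] pos [ 0.6203 -0.0103  0.1891] F [-0.4 -1.2 -2.2] open 0.155 t 12.25
```

View pics/c3.png

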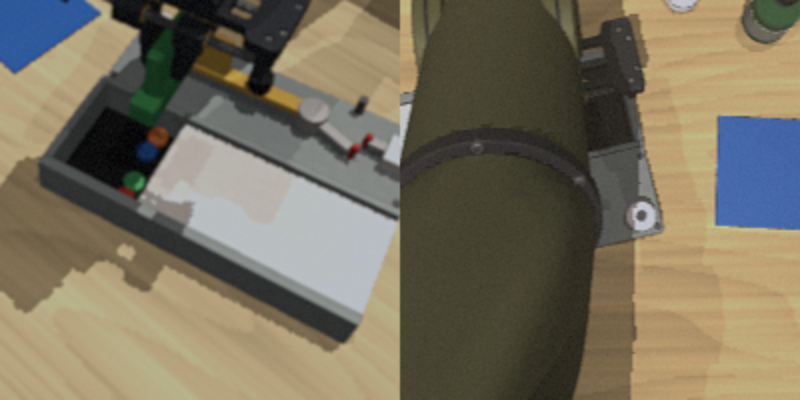

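The left half shows a clear lane, with all four seals in the trough at crop px (132–160, 135–192). I'll carry the scraper back and check the seals once the view is free.

Request:
play_rows([
  {"travel":[-0.44,0.84,0],"delta_rot":[0,0,0],"gripper":-1},
  {"travel":[-0.44,0.84,0],"delta_rot":[0,0,0],"gripper":-1},
  {"travel":[-0.44,0.84,0],"delta_rot":[0,0,0],"gripper":-1},
  {"travel":[-0.44,0.84,0],"delta_rot":[0,0,0],"gripper":-1},
  {"travel":[-0.44,0.84,0],"delta_rot":[0,0,0],"gripper":-1},
])

```text
clock: 12.98
tool_pos: [0.5819, -0.1449, 0.1882]
eef_rot: [0.995, 0.103, -0.0, -0.001]
contact_force: [-0.3, 0.4, -1.2]
opening: 0.153
```

Request:
play_rows([
  {"travel":[-0.44,0.84,0],"delta_rot":[0,0,0],"gripper":-1},
  {"travel":[-0.44,0.84,0],"delta_rot":[0,0,0],"gripper":-1},
  {"travel":[-0.44,0.84,0],"delta_rot":[0,0,0],"gripper":-1},
  {"travel":[-0.44,0.84,0],"delta_rot":[0,0,0],"gripper":-1},
  {"travel":[-0.44,0.84,0],"delta_rot":[0,0,0],"gripper":-1},
])

```text
clock: 13.6
tool_pos: [0.544, -0.2807, 0.1888]
eef_rot: [0.995, 0.104, 0.001, -0.001]
contact_force: [-0.0, 1.1, -2.2]
opening: 0.157
```

```bash
python3 go.py .5425 -.281 .04 11.6; python3 - <<'E'
from h import *
D0=np.array([.5545,.045]); a=np.deg2rad(11.6); A=np.array([[np.cos(a),np.sin(a)],[-np.sin(a),np.cos(a)]])
for c in("top","scene"):
    s=viewer.snapshot(c); P=cloud(s); save(s,c+"4")
    loc=(P[...,:2]-D0)@A.T; reg=(loc[...,0]>-.01)&(loc[...,0]<.11)&(loc[...,1]>-.165)&(loc[...,1]<.165)
    hsv=cv2.cvtColor(s["color"],cv2.COLOR_RGB2HSV)
    m=(reg&(hsv[...,1]>110)&(hsv[...,2]>60)).astype(np.uint8)
    n,l,st,_=cv2.connectedComponentsWithStats(m)
    for k in range(1,n):
        if st[k,4]>8: q=l==k; print(c,st[k,4],s["color"][q].mean(0).round(),loc[q].mean(0).round(3),"z",np.percentile(P[q][:,2],[5,50,95]).round(3))
t=cv2.imread("pics/top4.png")[150:310,190:430]; s=cv2.imread("pics/scene4.png")[150:310,250:490]
cv2.imwrite("pics/c4.png",cv2.resize(np.vstack([t,s]),None,fx=1.8,fy=1.8))
E
```

```text
target [ 0.5425 -0.281   0.04  ] travel [-0.012  0.002  0.992] rot [-0.0008 -0.0005  0.002 ] pos [ 0.544  -0.2807  0.1888] F [-0.   1.1 -2.2] open 0.157 t 13.6
top 109 [131.  98.  70.] [ 0.083 -0.08 ] z [0.006 0.013 0.016]
top 59 [ 67.  98. 157.] [ 0.03  -0.086] z [0.005 0.013 0.015]
top 55 [159. 106.  60.] [ 0.008 -0.084] z [0.004 0.013 0.016]
scene 170 [87. 79. 87.] [ 0.018 -0.087] z [0.007 0.014 0.016]
scene 121 [ 76. 103.  65.] [ 0.071 -0.082] z [0.007 0.014 0.017]
```

View pics/c4.png

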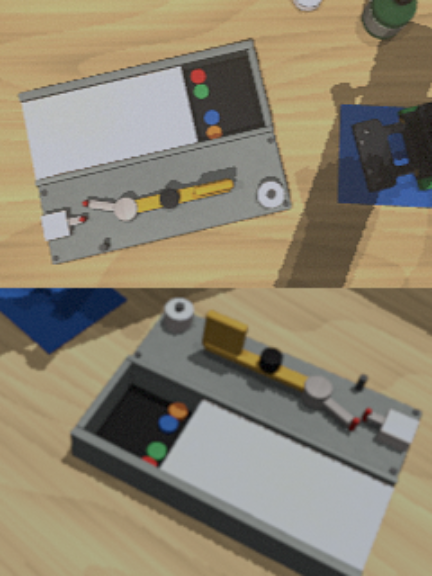

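All four seals lie flat in the trough (tops at z≈0.013, local y about -0.08). Next I'll lower the scraper, let go and lift clear.

Request:
play_rows([
  {"travel":[-0.01,0,0.35],"delta_rot":[0,0,0],"gripper":-1},
  {"travel":[-0.01,0,0.7],"delta_rot":[0,0,0],"gripper":-1},
  {"travel":[-0.01,0,0.88],"delta_rot":[0,0,0],"gripper":-1},
  {"travel":[-0.01,0,0.95],"delta_rot":[0,0,0],"gripper":-1},
  {"travel":[-0.01,0,0.98],"delta_rot":[0,0,0],"gripper":-1},
  {"travel":[-0.01,0,0.994],"delta_rot":[0,0,0],"gripper":-1},
  {"travel":[-0.01,0,0.994],"delta_rot":[0,0,0],"gripper":-1},
])

```text
clock: 14.58
tool_pos: [0.5415, -0.2851, 0.0408]
eef_rot: [0.995, 0.102, 0.001, 0.0]
contact_force: [-0.2, -0.2, -2.7]
opening: 0.158
```

Request:
play_rows([
  {"travel":[0,0,0],"delta_rot":[0,0,0],"gripper":0},
  {"travel":[0,0,0],"delta_rot":[0,0,0],"gripper":0},
  {"travel":[0,0,0],"delta_rot":[0,0,0],"gripper":0},
  {"travel":[0,0,0],"delta_rot":[0,0,0],"gripper":0},
  {"travel":[0,0,0],"delta_rot":[0,0,0],"gripper":0},
  {"travel":[0,0,0],"delta_rot":[0,0,0],"gripper":0},
  {"travel":[0,0,-0.3],"delta_rot":[0,0,0],"gripper":0},
  {"travel":[0,0,-0.7],"delta_rot":[0,0,0],"gripper":0},
  {"travel":[0,0,-1],"delta_rot":[0,0,0],"gripper":0},
  {"travel":[0,0,-1],"delta_rot":[0,0,0],"gripper":0},
])

```text
clock: 15.82
tool_pos: [0.5432, -0.286, 0.1938]
eef_rot: [0.995, 0.102, 0.004, 0.002]
contact_force: [0.3, 0.4, -1.2]
opening: 0.497
```

```bash
python3 - <<'E'
from h import *
print(r.get_state()["tool_pos"])
s=viewer.snapshot("scene");P=cloud(s);L=viewer.outline_of("scene","scraper_grip")
for l in L:
    m=l["pixels"]&(s["z_map"]>0); q=P[m]; print(l["conf"],np.percentile(q,[2,50,98],0).round(3)); k=q[(q[:,2]>.073)]; k=k if len(k)>9 else q
    print(cv2.minAreaRect(k[:,:2].astype(np.float32)))
E
python3 go.py -110 -80 .19 0 D;python3 go.py -110 -80 .19 90 D;python3 go.py -110 -80 .19 -90 D
```

```text
[ 0.54321135 -0.28601513  0.19378503]
0.75 [[ 0.492 -0.295  0.005]
 [ 0.546 -0.28   0.042]
 [ 0.586 -0.267  0.084]]
((0.5397958159446716, -0.285183310508728), (0.06900858879089355, 0.014720435254275799), 11.536930084228516)
target [ 0.4628 -0.0555  0.19  ] travel [-1.980e-01 -1.602e+00 -1.000e-03] rot [0.     0.     0.0004] pos [ 0.5406 -0.2848  0.1899] F [-0.3 -0.3 -0.5] open 0.499 t 15.93
target [ 0.4628 -0.0555  0.19  ] travel [-1.980e-01 -1.602e+00 -1.000e-03] rot [ 0.      0.     -0.4996] pos [ 0.5406 -0.2848  0.1899] F [-0.3 -0.3 -0.5] open 0.499 t 15.93
target [ 0.4628 -0.0555  0.19  ] travel [-1.980e-01 -1.602e+00 -1.000e-03] rot [ 0.     -0.      0.5004] pos [ 0.5406 -0.2848  0.1899] F [-0.3 -0.3 -0.5] open 0.499 t 15.93
```

The scraper stands on its pad at (0.540,-0.285), with the pad centre at (0.5415,-0.2815). Next the tensioner: I'll go to just before the paddle's -x face with the fingers shut.

```bash
python3 go.py -104 -68 .19 0 D; python3 -c "
from h import *
print(r.get_state()['q'].round(2))"
```

```text
target [ 0.4663 -0.0425  0.19  ] travel [-1.580e-01 -1.682e+00 -1.000e-03] rot [0.     0.     0.0004] pos [ 0.5406 -0.2848  0.1899] F [-0.3 -0.3 -0.5] open 0.499 t 15.93
[ 0.46  0.73 -0.09  1.66  0.09  0.76 -1.04]
```

Request:
play_rows([
  {"travel":[-0.08,-0.84,0],"delta_rot":[0,0,0],"gripper":-1},
  {"travel":[-0.08,-0.84,0],"delta_rot":[0,0,0],"gripper":-1},
  {"travel":[-0.08,-0.84,0],"delta_rot":[0,0,0],"gripper":-1},
  {"travel":[-0.08,-0.84,0],"delta_rot":[0,0,0],"gripper":-1},
  {"travel":[-0.08,-0.84,0],"delta_rot":[0,0,0],"gripper":-1},
], force=20)

```text
clock: 16.55
tool_pos: [0.5036, -0.1656, 0.1892]
eef_rot: [0.995, 0.101, -0.0, 0.0]
contact_force: [-0.3, 0.2, -0.2]
opening: 0.007
```

Request:
play_rows([
  {"travel":[-0.08,-0.84,0],"delta_rot":[0,0,0],"gripper":-1},
  {"travel":[-0.08,-0.84,0],"delta_rot":[0,0,0],"gripper":-1},
  {"travel":[-0.08,-0.84,0],"delta_rot":[0,0,0],"gripper":-1},
  {"travel":[-0.08,-0.84,0],"delta_rot":[0,0,0],"gripper":-1},
  {"travel":[-0.08,-0.84,0],"delta_rot":[0,0,0],"gripper":-1},
  {"travel":[-0.08,-0.84,0],"delta_rot":[0,0,0],"gripper":-1},
])

```text
clock: 17.3
tool_pos: [0.4667, -0.0446, 0.1897]
eef_rot: [0.995, 0.1, 0.0, 0.0]
contact_force: [-0.1, -0.2, -0.1]
opening: 0.01
```

```bash
python3 go.py -104 -68 .078 0 D
```

```text
target [ 0.4663 -0.0425  0.078 ] travel [-0.    -0.015  0.745] rot [ 0.0002 -0.0001 -0.0005] pos [ 0.4667 -0.0446  0.1897] F [-0.1 -0.2 -0.1] open 0.01 t 17.3
```

Request:
play_rows([
  {"travel":[0,-0.015,0.35],"delta_rot":[0,0,0],"gripper":-1},
  {"travel":[0,-0.015,0.6],"delta_rot":[0,0,0],"gripper":-1},
  {"travel":[0,-0.015,0.745],"delta_rot":[0,0,0],"gripper":-1},
  {"travel":[0,-0.015,0.745],"delta_rot":[0,0,0],"gripper":-1},
  {"travel":[0,-0.015,0.745],"delta_rot":[0,0,0],"gripper":-1},
])

```text
clock: 17.92
tool_pos: [0.4664, -0.0413, 0.0787]
eef_rot: [0.995, 0.101, 0.001, 0.0]
contact_force: [-0.6, 0.4, 0.6]
opening: 0.004
```

```bash
python3 go.py -104 -68 .078 0 D; python3 - <<'E'
from h import *
s=viewer.snapshot("scene"); save(s,"s5")
im=cv2.imread("pics/s5.png"); cv2.imwrite("pics/s5c.png",cv2.resize(im[100:300,280:520],None,fx=2.5,fy=2.5))
# tool poses (finger centre, 10 mm half-width) for arm angles, from here
st=r.get_state(); M=rot(st["eef_rot"]); D0=np.array([.5545,.045]); a=np.deg2rad(11.6); A=np.array([[np.cos(a),-np.sin(a)],[np.sin(a),np.cos(a)]])
for th in (0,.1,.2,.3,.4,.5,.6,.65):
    c,s_=np.cos(th),np.sin(th); p=np.array([-70+118*s_-16*c,50-118*c-16*s_])/1000
    w=np.r_[D0+A@p,.078]; T=R.from_euler("z",a+th).as_matrix()@np.diag([1,-1,-1.])
    print(th,(p*1000).round(1),"travel",(M.T@(w-st["tool_pos"])/.15).round(3),"rot",(R.from_matrix(M.T@T).as_rotvec()/np.pi).round(3))
E
```

```text
target [ 0.4663 -0.0425  0.078 ] travel [-0.002  0.008  0.005] rot [ 0.0001 -0.0003  0.0002] pos [ 0.4664 -0.0413  0.0787] F [-0.6  0.4  0.6] open 0.004 t 17.93
0 [-86. -68.] travel [0.116 0.009 0.007] rot [ 0.    -0.001  0.   ]
0.1 [-74.1 -69. ] travel [0.195 0.015 0.007] rot [ 0.    -0.001 -0.032]
0.2 [-62.2 -68.8] travel [0.275 0.014 0.007] rot [ 0.    -0.001 -0.063]
0.3 [-50.4 -67.5] travel [0.353 0.005 0.007] rot [ 0.    -0.001 -0.095]
0.4 [-38.8 -64.9] travel [ 0.431 -0.012  0.007] rot [ 0.    -0.001 -0.127]
0.5 [-27.5 -61.2] travel [ 0.506 -0.036  0.007] rot [ 0.    -0.001 -0.159]
0.6 [-16.6 -56.4] travel [ 0.579 -0.068  0.007] rot [ 0.    -0.    -0.191]
0.65 [-11.3 -53.6] travel [ 0.614 -0.087  0.007] rot [ 0.    -0.    -0.207]
```

View pics/s5c.png

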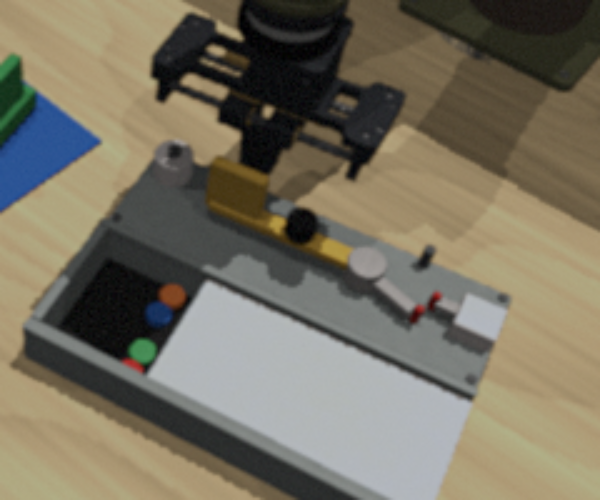

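The shut fingers (crop px 265,150) are behind the paddle's -x face at (238,190). I'll push along the arc, turning with the arm.

Request:
play_rows([
  {"travel":[0.06,0.005,0.007],"delta_rot":[0,0,0],"gripper":-1},
  {"travel":[0.12,0.01,0.007],"delta_rot":[0,0,0],"gripper":-1},
  {"travel":[0.195,0.015,0.007],"delta_rot":[0,0,-0.032],"gripper":-1},
  {"travel":[0.275,0.014,0.007],"delta_rot":[0,0,-0.063],"gripper":-1},
  {"travel":[0.353,0.005,0.007],"delta_rot":[0,0,-0.095],"gripper":-1},
  {"travel":[0.431,-0.012,0.007],"delta_rot":[0,0,-0.127],"gripper":-1},
  {"travel":[0.506,-0.036,0.007],"delta_rot":[0,0,-0.159],"gripper":-1},
  {"travel":[0.579,-0.068,0.007],"delta_rot":[0,0,-0.191],"gripper":-1},
  {"travel":[0.593,-0.075,0.007],"delta_rot":[0,0,-0.197],"gripper":-1},
  {"travel":[0.593,-0.075,0.007],"delta_rot":[0,0,-0.197],"gripper":-1},
  {"travel":[0.593,-0.075,0.007],"delta_rot":[0,0,-0.197],"gripper":-1},
  {"travel":[0.593,-0.075,0.007],"delta_rot":[0,0,-0.197],"gripper":-1},
])

```text
clock: 19.48
tool_pos: [0.5474, -0.0164, 0.0769]
eef_rot: [0.917, 0.398, -0.005, 0.002]
contact_force: [-6.3, -6.9, 3.4]
opening: 0.003
```

```bash
python3 - <<'E'
from h import *
D0=np.array([.5545,.045]); a=np.deg2rad(11.6); A=np.array([[np.cos(a),np.sin(a)],[-np.sin(a),np.cos(a)]])
st=r.get_state(); print("tool local",A@(st["tool_pos"][:2]-D0),st["tool_pos"][2],"F local",A@st["contact_force"][:2],st["contact_force"])
for c in("scene","top"):
    s=viewer.snapshot(c); save(s,c+"6"); P=cloud(s); loc=(P[...,:2]-D0)@A.T
    hsv=cv2.cvtColor(s["color"],cv2.COLOR_RGB2HSV)
    m=(hsv[...,0]>18)&(hsv[...,0]<30)&(hsv[...,1]>150)&(P[...,2]>.045)&(loc[...,0]>-.12)&(loc[...,0]<.1)&(abs(loc[...,1])<.17)
    for lo,hi,n in((.055,.068,"arm"),(.1,.12,"paddle top")):
        k=m&(P[...,2]>lo)&(P[...,2]<hi)
        if k.sum()>8:
            q=loc[k]; v=q.mean(0)-[-.07,.05]; print(c,n,k.sum(),q.mean(0).round(4),"theta",np.arctan2(v[0],-v[1]).round(3),cv2.minAreaRect(q.astype(np.float32)))
im=cv2.imread("pics/scene6.png"); cv2.imwrite("pics/s6c.png",cv2.resize(im[60:300,160:520],None,fx=2,fy=2))
E
```

```text
tool local [-0.0193389  -0.05872564] 0.07685198896059724 F local [-7.60361862 -5.50773194] [-6.34083332 -6.92415771  3.39250411]
scene arm 338 [-0.0259 -0.0102] theta 0.632 ((-0.023994093760848045, -0.016828350722789764), (0.02041742578148842, 0.130516916513443), 31.545509338378906)
scene paddle top 178 [-0.0008 -0.0524] theta 0.594 ((-0.004313345532864332, -0.05384381115436554), (0.016359468922019005, 0.04675799980759621), 31.37312889099121)
```

View pics/s6c.png

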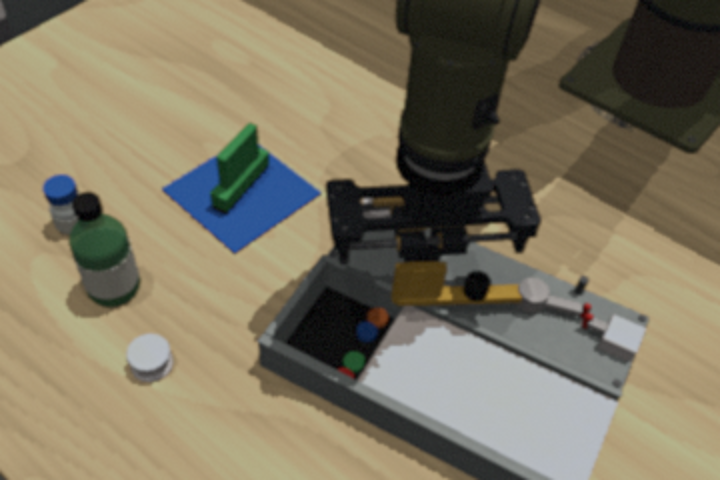

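The arm reads about 0.55–0.59 rad with roughly 9 N on the fingers, and the scraper is upright on its pad. I'll add 6 mm for margin and settle.

Request:
play_rows([
  {"travel":[0.02,0,0],"delta_rot":[0,0,-0.008],"gripper":-1},
  {"travel":[0.04,-0.002,0],"delta_rot":[0,0,-0.016],"gripper":-1},
  {"travel":[0.04,-0.002,0],"delta_rot":[0,0,-0.016],"gripper":-1},
  {"travel":[0.04,-0.002,0],"delta_rot":[0,0,-0.016],"gripper":-1},
  {"travel":[0.04,-0.002,0],"delta_rot":[0,0,-0.016],"gripper":-1},
  {"travel":[0.04,-0.002,0],"delta_rot":[0,0,-0.016],"gripper":-1},
  {"travel":[0.04,-0.002,0],"delta_rot":[0,0,-0.016],"gripper":-1},
  {"travel":[0.04,-0.002,0],"delta_rot":[0,0,-0.016],"gripper":-1},
])

```text
clock: 20.58
tool_pos: [0.5519, -0.0129, 0.0769]
eef_rot: [0.907, 0.42, -0.005, 0.002]
contact_force: [-3.5, -9.8, 2.5]
opening: 0.007
```

```bash
python3 - <<'E'
from h import *
D0=np.array([.5545,.045]); a=np.deg2rad(11.6); A=np.array([[np.cos(a),np.sin(a)],[-np.sin(a),np.cos(a)]])
c="scene"; s=viewer.snapshot(c); st=r.get_state(); print("F",st["contact_force"],abs(st["qd"]).max()); P=cloud(s); save(s,"s7"); loc=(P[...,:2]-D0)@A.T
hsv=cv2.cvtColor(s["color"],cv2.COLOR_RGB2HSV)
m=(hsv[...,0]>18)&(hsv[...,0]<30)&(hsv[...,1]>150)&(loc[...,0]>-.12)&(loc[...,0]<.1)&(abs(loc[...,1])<.17)
for lo,hi,n in((.055,.068,"arm"),(.1,.12,"paddle top")):
    k=m&(P[...,2]>lo)&(P[...,2]<hi); q=loc[k]; v=q.mean(0)-[-.07,.05]; print(n,k.sum(),"theta",np.arctan2(v[0],-v[1]).round(3),cv2.minAreaRect(q.astype(np.float32)))
H=dict(bottle=0,vial=0,spare=0,scraper_grip=.057,chip0_center=.01,chip1_center=.01,chip2_center=.01,chip3_center=.01)
for n,z in H.items():
    for p in viewer.pinpoint(c,n)[:1]: print(n,round(p["conf"],2),world(s,*p["at"],z=z).round(3))
im=cv2.imread("pics/s7.png"); cv2.imwrite("pics/s7c.png",cv2.resize(im[150:260,340:500],None,fx=4,fy=4))
E
```

```text
F [-4.85375959 -8.63900862  2.2608432 ] 0.0012465604274876569
arm 327 theta 0.682 ((-0.022144194692373276, -0.015169363468885422), (0.021119585260748863, 0.12873968482017517), 33.77715301513672)
paddle top 178 theta 0.638 ((0.0003258991055190563, -0.051347486674785614), (0.017778242006897926, 0.04594366252422333), 32.98313903808594)
bottle 0.83 [ 0.745 -0.284  0.   ]
vial 0.57 [ 0.717 -0.392  0.   ]
spare 0.69 [ 0.781 -0.176  0.   ]
scraper_grip 0.61 [ 0.541 -0.287  0.057]
chip0_center 0.65 [ 0.574 -0.045  0.01 ]
chip1_center 0.39 [ 0.671 -0.018  0.01 ]
chip2_center 0.48 [ 0.598 -0.033  0.01 ]
chip3_center 0.47 [ 0.781 -0.165  0.01 ]
```

View pics/s7c.png

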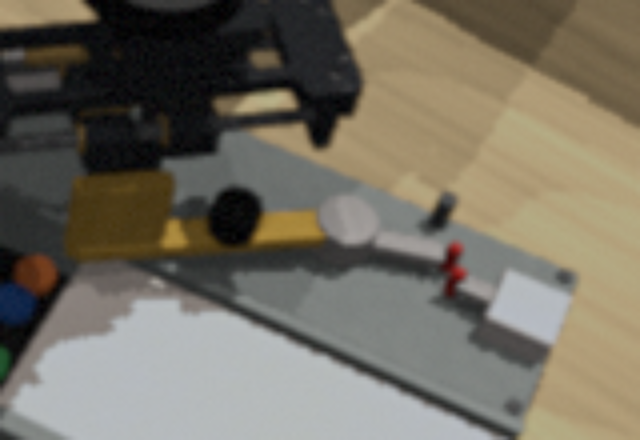

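```bash
python3 -c "
from plant import r
print(r.finish_job())"
```

```text
the job is handed in; nothing more can be done
None
```

The job is handed in at about 21 s of robot time: the seals are in the trough, the scraper is back on its pad, and the gripper is holding the tensioner compressed. `finish_job` gives no verdict, so these are my own last checks:

- **Seals:** one sweep moved all four into the trough. They lie flat there with tops about 13 mm above the bench, and the lane is clear.
- **Scraper:** it stands upright on the pad, let go, about 4–6 mm from the pad's centre.
- **Tensioner:** the shut fingers pushed the paddle past the click and are still holding it. The arm angle reads 0.58–0.64 rad from the paddle and block edges, against the 0.50 needed and the stop at 0.72. One estimate from the arm's visible part gave 0.68. The fingers press with about 10 N and the robot was at rest.
- **Bystanders:** the bottle, vial and spare pulley read within about 10 mm of where they started, which is close to the detection error, and nothing touched them.

Two checks were weak:
- **Green seal:** the network's last report for it was wrong; it pointed at the spare pulley. I relied on the pictures instead, which show all four seals in the trough.
- **Pawl:** I judged that it had dropped from the arm angle, because the close-up of the tooth was too coarse to tell.

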